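# Put the oil samples away in the sample carrier

## Robot

A 6-joint arm with a two-finger parallel gripper is mounted at the origin on the work surface. World frame = base frame: x ahead of the robot, y to its left, z up, the work surface at z = 0. Lengths are in m, angles in rad, forces in N, time in s.
With the tool pointing down it reaches from about 0.425 to 0.925 m from the base axis. Payload 12.5 kg.
Tool frame: the origin (TCP) lies between the finger pads; the fingertips stand 14 mm ahead of it and the grasp point (between the pads) lies 5 mm behind it; z points along the fingers, y is the line along which they close (so a half turn about z gives the same grasp; the last joint's range is limited). The gripper opens to 85 mm and grips with 20 to 120 N. Pads are 22 mm wide; open, the fingers measure 114 mm over their backs; the gripper's body (76 mm by 85 mm) begins 54 mm behind the grasp point. The pads swing forward as they close: fully open they stand 13 mm farther back than shut.
Start: joints at [-1.246, 0.491, 1.559, -0, 1.092, -0.106], TCP at [0.261, -0.568, 0.245] pointing down, gripper open.
Joint ranges: [-3.1, 3.1], [-0.84, 2.19], [0.05, 2.79], [-1.13, 4.28], [0.06, 2.93], [-2.69, 2.69]. Speed limits (rad/s): [2.22, 2.22, 2.79, 3.14, 3.14, 3.14].

## Interface

Orientations are given as a unit quaternion [w, x, y, z].
In Python, from rig import robot gives the robot as it stands.
- The arm moves only by the tool move_arm, never from a script. Its argument "series" is a list of rows, each a list of 3 entries, a list of its own where there are three numbers: the shift along the tool's x, y, z in units of 50 mm (1.0 is 50 mm), then the turn about the tool's z in units of 8 degrees (1.0 is 8 degrees), then the finger opening in mm, from 0 to 85.4. A call has 1 to 12 rows; each row shifts and turns the commanded pose from where the row before left it, along the tool's axes as they then stand; what a row does not reach is not made up. A row lasts 1/8 s, in which the tool goes at most 62.5 mm and 10.7 degrees, less where a joint would pass 70% of its speed; a pose out of reach is approached as far as the arm can. A call is refused whole if a number of a shift passes 1 or a number of a turn 1, either way. A call with a gripper value outside its range is refused whole. The fingers move at their own pace and stop on an object; "force" is the grip in N (left out, the last holds). Time passes only in rows, so rows that do not move let the fingers close. It gives the time, the measured TCP pose, the force, the opening and the grip force at its end, in the units of the state.
- robot.get_state(): the state, without advancing time (a new reading comes with each control period).
- robot.snapshot(name): name is "scene" or "top"; returns the picture (384x512x3 uint8, red, green, blue); there is no depth.
- robot.calibration(name): a dict with "camera_matrix" (3x3 intrinsics, pixels), "cam_to_world" (4x4, takes a point from camera to world coordinates). Camera axes: x right, y down, z forward; pixel columns grow to the right and rows downward; lengths in m; the calibration is good to about 2 mm. A picture is of the moment at which its call begins. calibration takes no time and is no camera call.
- robot.sign_off(): hands the job in; it is judged then, once.
The state is a dict: "clock": time; "q": joint angles; "dq": joint speeds; "joint_efforts": joint torques, N m; "tcp_pos": TCP position; "tool_rot": TCP orientation; "ft_force": force on the tool from outside, world axes, zero at the start; "torque": the same for the moment, N m; "opening": finger opening in m; "finger_force": force on a finger pad.
Only numpy, scipy, OpenCV 4.12 (cv2) and the standard library are available. Lean on these libraries where they do the work, as an engineer would, in place of code of your own. Each camera call takes 0.05 s, during which the arm holds its last target. There are 200 camera calls.

## Task

Put the four amber oil-sample bottles away in the sample carrier, each standing upright in the compartment of the same colour as its cap. They are glass: set each one down gently without dropping it, and do not let any bottle fall over. Leave the two milky-white solvent bottles, which have the same caps, standing where they are on the mat.

Things in the scene. Friction and masses are not known exactly. Their poses are not given: they have to be found in the camera images.
- blue_sample: oil sample: dark brown amber glass bottle with a blue screw cap, loose, upright on a 3 mm bench mat. 112 mm tall, round; body 52 mm across up to 66 mm, sloping shoulder to a 27 mm neck at 81 mm; cap 32 mm across, from 88 to 112 mm height: grip it there. About 0.2 kg. Bottles start at least 72 mm apart, centre to centre. Origin at the centre of its underside, z up.
- green_sample: oil sample: dark brown amber glass bottle with a green screw cap, loose, upright on a 3 mm bench mat. 112 mm tall, round; body 52 mm across up to 66 mm, sloping shoulder to a 27 mm neck at 81 mm; cap 32 mm across, from 88 to 112 mm height: grip it there. About 0.2 kg. Bottles start at least 72 mm apart, centre to centre. Origin at the centre of its underside, z up.
- red_sample: oil sample: dark brown amber glass bottle with a red screw cap, loose, upright on a 3 mm bench mat. 112 mm tall, round; body 52 mm across up to 66 mm, sloping shoulder to a 27 mm neck at 81 mm; cap 32 mm across, from 88 to 112 mm height: grip it there. About 0.2 kg. Bottles start at least 72 mm apart, centre to centre. Origin at the centre of its underside, z up.
- yellow_sample: oil sample: dark brown amber glass bottle with a yellow screw cap, loose, upright on a 3 mm bench mat. 112 mm tall, round; body 52 mm across up to 66 mm, sloping shoulder to a 27 mm neck at 81 mm; cap 32 mm across, from 88 to 112 mm height: grip it there. About 0.2 kg. Bottles start at least 72 mm apart, centre to centre. Origin at the centre of its underside, z up.
- blue_cell: blue compartment of the bottle carrier: fixed open square box of blue plastic, 76 mm square outside, 70 inside, 44 mm tall; inner floor 3 mm above its origin. The four stand two by two, 84 mm apart, in an order that changes, in a grey carrier 40 mm tall that may be turned. Origin at the centre of its underside, 4 mm above the bench, x and y along its walls, z up.
- green_cell: green compartment of the bottle carrier: fixed open square box of green plastic, 76 mm square outside, 70 inside, 44 mm tall; inner floor 3 mm above its origin. The four stand two by two, 84 mm apart, in an order that changes, in a grey carrier 40 mm tall that may be turned. Origin at the centre of its underside, 4 mm above the bench, x and y along its walls, z up.
- red_cell: red compartment of the bottle carrier: fixed open square box of red plastic, 76 mm square outside, 70 inside, 44 mm tall; inner floor 3 mm above its origin. The four stand two by two, 84 mm apart, in an order that changes, in a grey carrier 40 mm tall that may be turned. Origin at the centre of its underside, 4 mm above the bench, x and y along its walls, z up.
- yellow_cell: yellow compartment of the bottle carrier: fixed open square box of yellow plastic, 76 mm square outside, 70 inside, 44 mm tall; inner floor 3 mm above its origin. The four stand two by two, 84 mm apart, in an order that changes, in a grey carrier 40 mm tall that may be turned. Origin at the centre of its underside, 4 mm above the bench, x and y along its walls, z up.
- blue_solvent: look-alike: solvent bottle of the samples' shape and size (112 mm tall, 52 mm across, cap 32 mm), also with a blue cap, but its body is milky white; loose, upright on the same mat. It does not belong in the carrier. Origin at the centre of its underside, z up.
- red_solvent: look-alike: solvent bottle of the samples' shape and size (112 mm tall, 52 mm across, cap 32 mm), also with a red cap, but its body is milky white; loose, upright on the same mat. It does not belong in the carrier. Origin at the centre of its underside, z up.

How it is judged:
At the end, for the whole second after the job is handed in: Each amber sample stands in the compartment of its cap's colour: centres within 16 mm, its underside under 10 mm above the compartment's origin, under 0.12 rad from upright, at rest. Both white solvent bottles are upright, at rest, within 20 mm of where they began (horizontal distance between blue_sample and blue_cell below 0.016 m and z of blue_sample in the frame of blue_cell below 0.01 m and angle between each of blue_sample, green_sample, red_sample, yellow_sample, blue_solvent, red_solvent's own z axis and vertical below 0.12 rad and linear speed of each of blue_sample, green_sample, red_sample, yellow_sample, blue_solvent, red_solvent below 0.02 m/s and horizontal distance between green_sample and green_cell below 0.016 m and z of green_sample in the frame of green_cell below 0.01 m and horizontal distance between red_sample and red_cell below 0.016 m and z of red_sample in the frame of red_cell below 0.01 m and horizontal distance between yellow_sample and yellow_cell below 0.016 m and z of yellow_sample in the frame of yellow_cell below 0.01 m and distance of each of blue_solvent, red_solvent from where it was at the start of the episode below 0.02 m); the robot touches nothing.
It fails at once if a bottle is tipped over (leans more than 0.7 rad) (angle between any of blue_sample, green_sample, red_sample, yellow_sample, blue_solvent, red_solvent's own z axis and vertical above 0.7 rad).
It fails at once if a bottle is dropped or thrown (moves faster than 0.6 m/s, a fall of about 2 cm, with no finger on it) ((linear speed of blue_sample above 0.6 m/s and contact force between the fingers and blue_sample below 0.05 N) or (linear speed of green_sample above 0.6 m/s and contact force between the fingers and green_sample below 0.05 N) or (linear speed of red_sample above 0.6 m/s and contact force between the fingers and red_sample below 0.05 N) or (linear speed of yellow_sample above 0.6 m/s and contact force between the fingers and yellow_sample below 0.05 N) or (linear speed of blue_solvent above 0.6 m/s and contact force between the fingers and blue_solvent below 0.05 N) or (linear speed of red_solvent above 0.6 m/s and contact force between the fingers and red_solvent below 0.05 N)).
It also fails if it takes over 96 s, if anything falls off the work surface, if the arm or the gripper's body presses on something with over 40 N, if the wrist force passes 120 N, or if a joint passes its speed limit or range.

## Working session

There is one attempt and no reset: what is moved stays moved. The work goes in short steps, Python scripts to look and compute and a tool call to move; the robot and the scene stay as the last step left them, time stands still between calls to the robot, and variables do not carry over. Pictures are saved under pics/ and viewed, at most 14 in all, crops included, and the job is handed in when it is done.

Besides the shell and the picture viewer there is one more tool, called after "Request:" as name([rows], argument=value, ...), one row to a line, values as JSON. move_arm: Moves the arm, as the interface text tells. Its arguments: {"type":"object","properties":{"series":{"type":"array","items":{"type":"array"}},"force":{"type":"number"}},"required":["series"]}

```bash
ls; mkdir -p pics
python3 - <<'E'
from rig import robot
import cv2
s=robot.get_state();print(s)
for n in("scene","top"):
    cv2.imwrite(f"pics/{n}0.png",robot.snapshot(n)[:,:,::-1]);print(robot.calibration(n))
E
```

```text
pics
{'clock': 0.0, 'q': array([-1.24560072e+00,  4.91592794e-01,  1.55943121e+00,  3.15912972e-05,
        1.09173044e+00, -1.05606608e-01]), 'dq': array([-8.92784648e-04,  9.95484690e-04, -2.79068723e-04, -2.11822524e-05,
       -1.55548357e-03, -4.82869483e-04]), 'joint_efforts': array([ 1.59074858e-03, -6.18452239e+01, -2.61591643e+01, -7.55981910e-05,
        4.10916997e-03,  4.73766374e-05]), 'tcp_pos': array([ 0.26095664, -0.56768703,  0.24471337]), 'tool_rot': array([-5.78936492e-04,  9.76892133e-01,  2.13732129e-01, -4.97225736e-05]), 'ft_force': array([-0.39294816,  0.07854781,  0.03578906]), 'torque': array([-1.14018151e-02,  2.65986900e-05, -4.27064622e-02]), 'finger_force': 0.0, 'opening': 0.0854831914918993}
{'camera_matrix': array([[368.64383437,   0.        , 254.14399491],
       [  0.        , 368.64383437, 196.74588327],
       [  0.        ,   0.        ,   1.        ]]), 'cam_to_world': array([[-0.80165687,  0.49005417, -0.34233489,  0.84819815],
       [ 0.59768674,  0.64672354, -0.47383459,  0.45219844],
       [-0.01080858, -0.58446178, -0.81134925,  0.80416905],
       [ 0.        ,  0.        ,  0.        ,  1.        ]])}
{'camera_matrix': array([[488.27911066,   0.        , 257.35158332],
       [  0.        , 488.27911066, 202.72076674],
       [  0.        ,   0.        ,   1.        ]]), 'cam_to_world': array([[ 0.01720682, -0.99627097,  0.08454632,  0.42321855],
       [-0.99984543, -0.01683978,  0.00505257, -0.01401783],
       [-0.00360999, -0.08462019, -0.99640674,  1.34998357],
       [ 0.        ,  0.        ,  0.        ,  1.        ]])}
```

```bash
python3 -c "
import cv2
for n in('scene','top'):
    cv2.imwrite(f'pics/{n}0b.png',cv2.resize(cv2.imread(f'pics/{n}0.png'),(800,600),interpolation=cv2.INTER_CUBIC))"
```

```text
(no output)
```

View pics/scene0b.png

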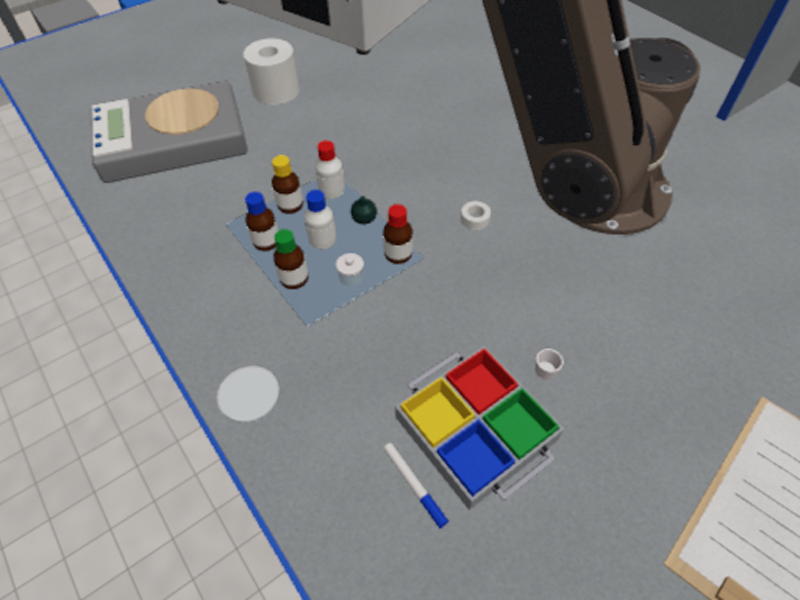

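View pics/top0b.png

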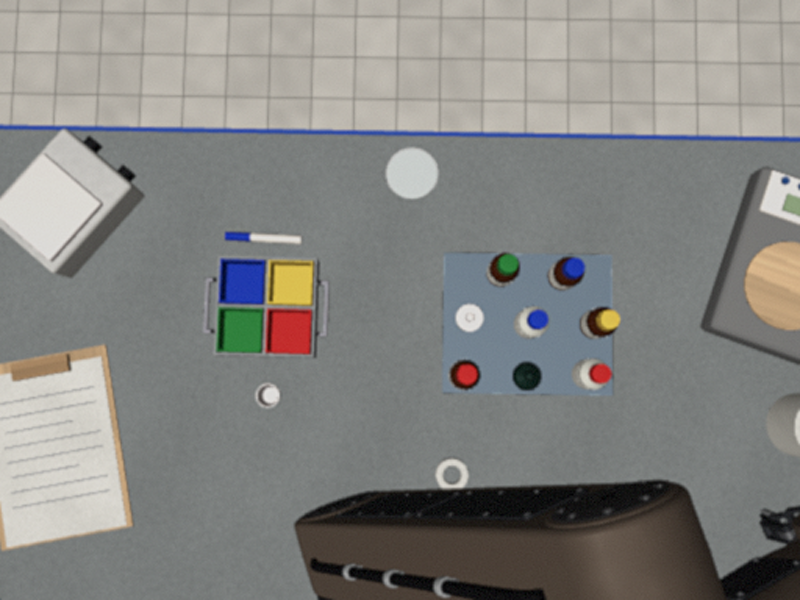

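The top view (800x600) shows these sample caps: green (506,263), blue (572,268), yellow (609,321) and red (467,374). The white solvents are blue (538,320) and red (600,374). The cells are blue (243,282), yellow (292,283), green (241,331) and red (290,333). The scene view shows sample caps at blue (256,202), green (285,241), yellow (281,165) and red (398,214). Two more small jars stand on the mat.

```bash
cat > m.py <<'E'
import cv2,numpy as np
from rig import robot
HUE=dict(blue=[(105,130)],green=[(50,80)],yellow=[(20,35)],red=[(0,8),(172,180)])
def blob(im,c,seed,r):   # seed in native pixels; largest blob of hue near seed
    h=cv2.cvtColor(im,cv2.COLOR_RGB2HSV);m=0
    for a,b in HUE[c]: m=m|cv2.inRange(h,(a,150,60),(b,255,255))
    w=np.zeros_like(m);cv2.circle(w,tuple(int(v) for v in seed),r,255,-1)
    k,l,st,ce=cv2.connectedComponentsWithStats(m&w)
    if k<2: return None
    i=1+st[1:,4].argmax();pts=np.argwhere(l==i)[:,::-1].astype(np.float32)
    return ce[i],st[i],pts
def ray(n,p):
    k=robot.calibration(n);T=k["cam_to_world"]
    d=T[:3,:3]@np.linalg.solve(k["camera_matrix"],[p[0],p[1],1]);return T[:3,3],d/np.linalg.norm(d)
def tri(p1,p2):
    (a,u),(b,v)=ray("top",p1),ray("scene",p2)
    s=np.linalg.lstsq(np.c_[u,-v],b-a,rcond=None)[0]
    x,y=a+s[0]*u,b+s[1]*v;return (x+y)/2,np.linalg.norm(x-y)
def atz(n,p,z):
    o,d=ray(n,p);return o+d*(z-o[2])/d[2]
E
python3 - <<'E'
from m import *
top=cv2.imread("pics/top0.png")[:,:,::-1].copy();sc=cv2.imread("pics/scene0.png")[:,:,::-1].copy()
np.set_printoptions(precision=4,suppress=True)
S={"green":((506,263),(285,241)),"blue":((572,268),(256,202)),"yellow":((609,321),(281,165)),"red":((467,374),(398,214)),
"blue solv":((538,320),(316,201)),"red solv":((600,374),(326,150))}
for n,(a,b) in S.items():
    c=n.split()[0];A=blob(top,c,np.array(a)/1.5625,14);B=blob(sc,c,np.array(b)/1.5625,14)
    X,e=tri(A[0],B[0]);print(n,A[0],A[1][2:],B[0],B[1][2:],X,e,"top@z.112",atz("top",A[0],.112)[:2])
C={"blue":((243,282),(476,455)),"yellow":((292,283),(437,411)),"green":((241,331),(520,423)),"red":((290,333),(481,381))}
for c,(a,b) in C.items():
    A=blob(top,c,np.array(a)/1.5625,25);B=blob(sc,c,np.array(b)/1.5625,30)
    ra,rb=cv2.minAreaRect(A[2]),cv2.minAreaRect(B[2])
    X,e=tri(ra[0],rb[0]);print(c,"cell",ra,X,e,"top@.048",atz("top",ra[0],.048)[:2])
big=lambda im,x,y,w,h,s:cv2.resize(im[y:y+h,x:x+w,::-1],None,fx=s,fy=s,interpolation=cv2.INTER_CUBIC)
a=big(sc,140,80,140,120,5);cv2.imwrite("pics/c1.png",a)
cv2.imwrite("pics/c2.png",np.vstack([big(top,275,150,130,110,5)]))
E
```

```text
green [324.4754 168.7377] [ 12  13 122] [181.8026 154.2039] [ 13  15 152] [ 0.6197 -0.1791  0.1012] 0.001041575651525879 top@z.112 [ 0.6184 -0.1779]
blue [366.5817 171.3922] [ 14  14 153] [163.0629 129.6364] [ 13  14 143] [ 0.6148 -0.2877  0.1014] 0.0005125032983725186 top@z.112 [ 0.6133 -0.2856]
yellow [388.4026 204.5   ] [ 15  14 154] [179.969  106.3256] [ 12  14 129] [ 0.5301 -0.3437  0.1004] 0.0006895125800254085 top@z.112 [ 0.5294 -0.3408]
red [298.1525 239.339 ] [ 15  14 177] [254.0823 138.2595] [ 13  16 158] [ 0.4369 -0.1131  0.0999] 0.0008591770068060688 top@z.112 [ 0.4371 -0.1125]
blue solv [343.9474 204.0175] [ 13  11 114] [201.6765 127.9779] [ 12  15 136] [ 0.5287 -0.2291  0.1023] 0.0018519682220867794 top@z.112 [ 0.5287 -0.2279]
red solv [383.936 238.6  ] [ 13  12 125] [208.4779  96.0531] [ 10  13 113] [ 0.442  -0.331   0.1018] 0.0021642175885066266 top@z.112 [ 0.4427 -0.3291]
blue cell ((154.0, 179.5), (27.0, 28.0), 90.0) [0.5919 0.273  0.0433] 0.0010858373315554425 top@.048 [0.5917 0.2715]
yellow cell ((185.5, 180.5), (27.0, 27.0), 90.0) [0.5907 0.1883 0.041 ] 0.0014752487336081343 top@.048 [0.5904 0.1867]
green cell ((153.5, 211.0), (26.0, 27.0), 90.0) [0.5067 0.2724 0.0396] 0.001767588443496189 top@.048 [0.5068 0.2699]
red cell ((184.0, 211.5), (27.0, 28.0), 90.0) [0.5068 0.1895 0.0424] 0.0010711964904067898 top@.048 [0.5068 0.1883]
```

View pics/c2.png

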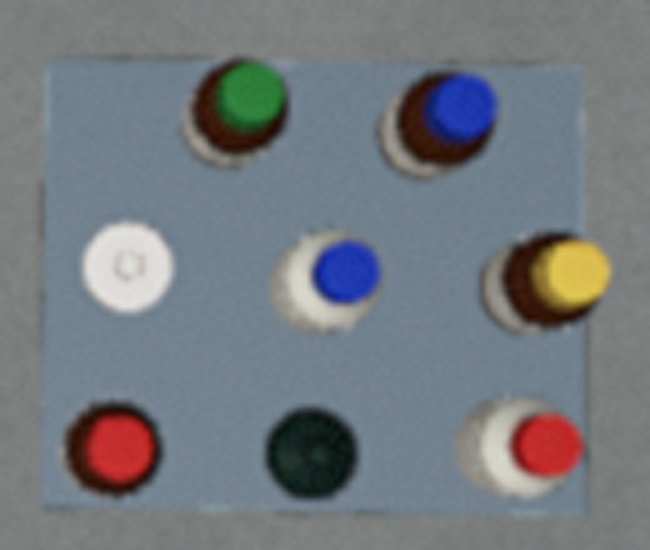

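View pics/c1.png

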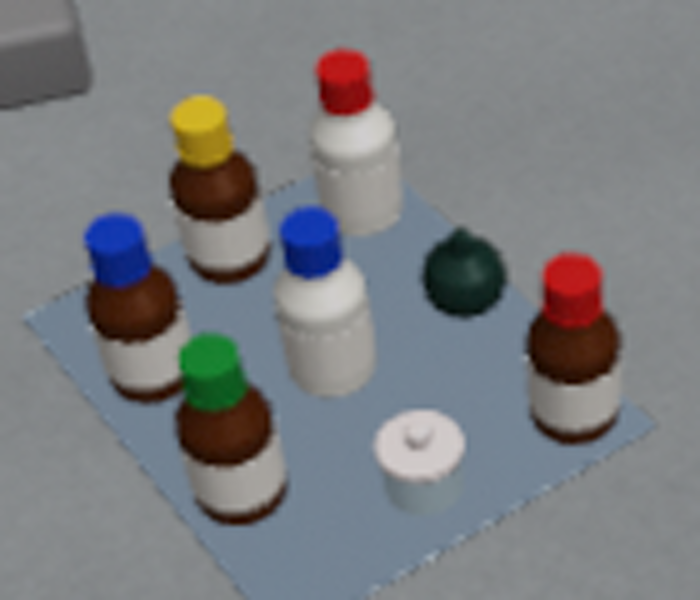

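Cap mid-heights triangulate to about 0.10 m (the text gives 0.103), rims come out near 0.042 (blob centroid, nominal 0.048), and cell pitch is 84 mm. That all agrees. I'll first align the tool with the world axes (tool x = +X, y = −Y, z = −Z), then go above the yellow sample.

Request:
move_arm([
  [[0,0,0],0.77,50],
  [[0,0,0],0.77,50],
  [[0,0,0],0.77,50],
  [[0,0,0],0.78,50],
  [[0,0,0],0,50],
], force=50)

```text
clock: 0.72
tcp_pos: [0.261, -0.5678, 0.245]
tool_rot: [-0.0, 1.0, 0.0, -0.0]
ft_force: [-0.1, -0.8, 0.3]
opening: 0.0496
finger_force: 0.0
```

Request:
move_arm([
  [[0.3,-0.2,0],0,50],
  [[0.6,-0.5,0],0,50],
  [[0.6,-0.5,0],0,50],
  [[0.6,-0.5,0],0,50],
  [[0.6,-0.5,0],0,50],
  [[0.6,-0.5,0],0,50],
  [[0.6,-0.5,0],0,50],
  [[0.6,-0.5,0],0,50],
  [[0.6,-0.5,0],0,50],
  [[0.3,-0.3,0],0,50],
  [[0,0,0],0,50],
])

```text
clock: 2.1
tcp_pos: [0.5319, -0.3418, 0.2452]
tool_rot: [-0.0, 1.0, 0.001, -0.0]
ft_force: [-0.8, -0.5, -0.3]
opening: 0.0502
finger_force: 0.0
```

Request:
move_arm([
  [[-0.04,0,0.3],0,50],
  [[0,0,0.6],0,50],
  [[0,0,0.6],0,50],
  [[0,0,0.6],0,50],
  [[0,0,0.5],0,50],
  [[0,0,0.24],0,50],
  [[0,0,0.1],0,50],
  [[0,0,0],0,50],
])

```text
clock: 3.1
tcp_pos: [0.5291, -0.3434, 0.0986]
tool_rot: [0.0, 1.0, -0.0, 0.0]
ft_force: [0.4, 0.1, -0.7]
opening: 0.0502
finger_force: 0.0
```

Request:
move_arm([
  [[0,0,0],0,38],
  [[0,0,0],0,32],
  [[0,0,0],0,26],
  [[0,0,0],0,26],
  [[0,0,0],0,26],
])

```text
clock: 3.72
tcp_pos: [0.5295, -0.3434, 0.0992]
tool_rot: [0.001, 1.0, -0.0, 0.001]
ft_force: [-0.0, -0.2, 6.3]
opening: 0.0304
finger_force: 49.2
```

Request:
move_arm([
  [[0,0,-0.1],0,26],
  [[0,0,-0.3],0,26],
  [[0,0,-0.5],0,26],
  [[0,0,-0.6],0,26],
  [[0,0,-0.6],0,26],
  [[0,0,-0.4],0,26],
  [[0,0,-0.1],0,26],
  [[0,0,0],0,26],
])

```text
clock: 4.72
tcp_pos: [0.529, -0.3429, 0.2283]
tool_rot: [0.0, 1.0, -0.0, 0.0]
ft_force: [0.8, -0.1, -1.5]
opening: 0.0307
finger_force: 49.6
```

Request:
move_arm([
  [[0.1,-0.3,0],0,26],
  [[0.1,-0.6,0],0,26],
  [[0.1,-0.8,0],0,26],
  [[0.1,-0.8,0],0,26],
  [[0.1,-0.8,0],0,26],
  [[0.1,-0.8,0],0,26],
  [[0.1,-0.8,0],0,26],
  [[0.1,-0.8,0],0,26],
  [[0.1,-0.8,0],0,26],
  [[0.1,-0.8,0],0,26],
  [[0.1,-0.8,0],0,26],
  [[0.1,-0.8,0],0,26],
])

```text
clock: 6.22
tcp_pos: [0.5889, 0.1041, 0.2275]
tool_rot: [0.0, 1.0, -0.0, -0.001]
ft_force: [0.7, -0.6, -1.7]
opening: 0.0305
finger_force: 49.6
```

Request:
move_arm([
  [[0,-0.8,0],0,26],
  [[0,-0.5,0],0,26],
  [[0,-0.2,0],0,26],
  [[0,0,0],0,26],
  [[0,0,0],0,26],
])

```text
clock: 6.85
tcp_pos: [0.5895, 0.1761, 0.2281]
tool_rot: [0.0, 1.0, -0.001, -0.0]
ft_force: [0.1, -0.4, -0.5]
opening: 0.0308
finger_force: 49.7
```

Request:
move_arm([
  [[0.03,-0.25,0.1],0,26],
  [[0,0,0.4],0,26],
  [[0,0,0.5],0,26],
  [[0,0,0.4],0,26],
  [[0,0,0.4],0,26],
  [[0,0,0.3],0,26],
  [[0,0,0.2],0,26],
  [[0,0,0.1],0,26],
  [[0,0,0.04],0,26],
  [[0,0,0],0,26],
])

```text
clock: 8.1
tcp_pos: [0.5912, 0.1894, 0.1066]
tool_rot: [-0.0, 1.0, -0.0, 0.0]
ft_force: [0.6, -0.5, -1.3]
opening: 0.0306
finger_force: 49.7
```

Run:
```python
from m import *
a=robot.snapshot("scene")[180:340,220:400,::-1]
cv2.imwrite("pics/p1.png",cv2.resize(a,None,fx=3.7,fy=3.7,interpolation=cv2.INTER_CUBIC))
print(robot.get_state()["ft_force"],robot.get_state()["tcp_pos"])
```

```text
[ 0.08146046  0.38616158 -0.8719788 ] [0.59118867 0.18941061 0.10668229]
```

View pics/p1.png

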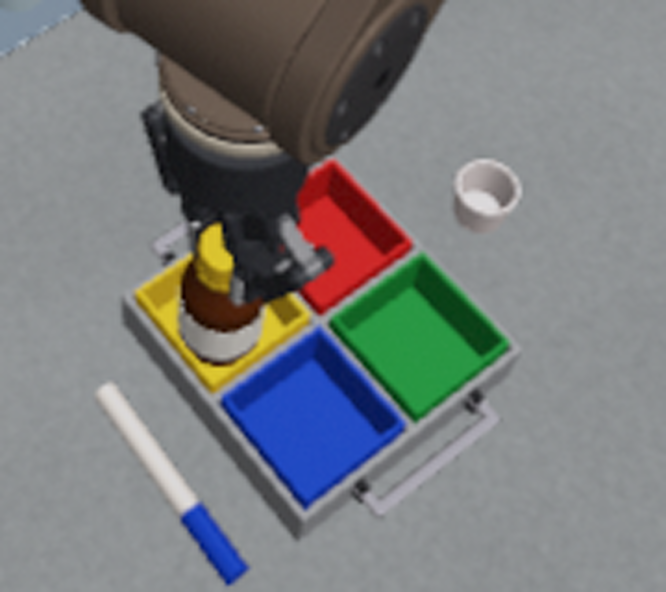

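The yellow bottle hangs upright and centred inside the yellow cell, at about (222,310). I'll lower the last few mm.

Request:
move_arm([
  [[0,0,0.03],0,26],
  [[0,0,0.03],0,26],
  [[0,0,0.02],0,26],
  [[0,0,0],0,26],
])

```text
clock: 8.65
tcp_pos: [0.5914, 0.1893, 0.1032]
tool_rot: [-0.0, 1.0, -0.0, 0.001]
ft_force: [-0.7, -1.0, 6.8]
opening: 0.0308
finger_force: 50.6
```

Request:
move_arm([
  [[0,0,0],0,34],
  [[0,0,0],0,42],
  [[0,0,0],0,50],
  [[0,0,0],0,50],
  [[0,0,-0.2],0,50],
  [[0,0,-0.5],0,50],
  [[0,0,-0.7],0,50],
  [[0,0,-0.6],0,50],
  [[0,0,-0.4],0,50],
  [[0,0,-0.1],0,50],
])

```text
clock: 9.9
tcp_pos: [0.5913, 0.1895, 0.2291]
tool_rot: [-0.0, 1.0, -0.0, 0.001]
ft_force: [-0.3, 0.0, 0.4]
opening: 0.05
finger_force: 0.0
```

Request:
move_arm([
  [[0,0.4,0],0,50],
  [[0.05,0.8,0],0,50],
  [[0.05,0.9,0],0,50],
  [[0.05,0.9,0],0,50],
  [[0.05,0.9,0],0,50],
  [[0.05,0.9,0],0,50],
  [[0.05,0.9,0],0,50],
  [[0.05,0.9,0],0,50],
  [[0.05,0.9,0],0,50],
  [[0.05,0.9,0],0,50],
  [[0,0.7,0],0,50],
  [[0,0.3,0],0,50],
])

```text
clock: 11.4
tcp_pos: [0.6121, -0.283, 0.226]
tool_rot: [-0.0, 1.0, -0.001, -0.001]
ft_force: [0.2, 1.8, -0.6]
opening: 0.0501
finger_force: 0.0
```

Request:
move_arm([
  [[0,0.1,0.2],0,50],
  [[0,0,0.6],0,50],
  [[0,0,0.6],0,50],
  [[0,0,0.6],0,50],
  [[0,0,0.4],0,50],
  [[0,0,0.17],0,50],
  [[0,0,0],0,50],
])

```text
clock: 12.28
tcp_pos: [0.6133, -0.2854, 0.0987]
tool_rot: [-0.0, 1.0, -0.0, -0.0]
ft_force: [-0.1, -0.2, 0.3]
opening: 0.0502
finger_force: 0.0
```

Request:
move_arm([
  [[0,0,0],0,38],
  [[0,0,0],0,32],
  [[0,0,0],0,26],
  [[0,0,0],0,26],
  [[0,0,0],0,26],
])

```text
clock: 12.9
tcp_pos: [0.6137, -0.2862, 0.1]
tool_rot: [0.001, 1.0, -0.0, 0.001]
ft_force: [-0.5, -1.7, 6.5]
opening: 0.0307
finger_force: 49.4
```

Request:
move_arm([
  [[0,0,-0.1],0,26],
  [[0,0,-0.3],0,26],
  [[0,0,-0.5],0,26],
  [[0,0,-0.6],0,26],
  [[0,0,-0.6],0,26],
  [[0,0,-0.6],0,26],
  [[0,0,-0.4],0,26],
  [[0,0,-0.1],0,26],
])

```text
clock: 13.9
tcp_pos: [0.6134, -0.2856, 0.2608]
tool_rot: [0.001, 1.0, -0.0, 0.001]
ft_force: [0.7, 0.3, -1.5]
opening: 0.031
finger_force: 49.6
```

Request:
move_arm([
  [[0,-0.3,0],0,26],
  [[-0.05,-0.6,0],0,26],
  [[-0.05,-0.8,0],0,26],
  [[-0.05,-0.8,0],0,26],
  [[-0.05,-0.8,0],0,26],
  [[-0.05,-0.8,0],0,26],
  [[-0.05,-0.8,0],0,26],
  [[-0.05,-0.8,0],0,26],
  [[-0.05,-0.8,0],0,26],
  [[-0.05,-0.8,0],0,26],
  [0,0,0],
])

```text
invalid input at $.series[10][0]: expected a list
```

Request:
move_arm([
  [[0,-0.3,0],0,26],
  [[-0.05,-0.6,0],0,26],
  [[-0.05,-0.8,0],0,26],
  [[-0.05,-0.8,0],0,26],
  [[-0.05,-0.8,0],0,26],
  [[-0.05,-0.8,0],0,26],
  [[-0.05,-0.8,0],0,26],
  [[-0.05,-0.8,0],0,26],
  [[-0.05,-0.8,0],0,26],
  [[-0.05,-0.8,0],0,26],
  [[0,-0.8,0],0,26],
  [[0,-0.8,0],0,26],
])

```text
clock: 15.4
tcp_pos: [0.5899, 0.1614, 0.2578]
tool_rot: [0.0, 1.0, -0.0, -0.001]
ft_force: [0.1, -0.2, -2.1]
opening: 0.0305
finger_force: 49.7
```

Request:
move_arm([
  [[0,-0.8,0],0,26],
  [[0,-0.8,0],0,26],
  [[0,-0.5,0],0,26],
  [[0,-0.16,0],0,26],
  [[0,0,0],0,26],
  [[0,0,0],0,26],
])

```text
clock: 16.15
tcp_pos: [0.5912, 0.2713, 0.2587]
tool_rot: [0.0, 1.0, -0.001, -0.0]
ft_force: [-0.0, -0.8, -1.7]
opening: 0.0308
finger_force: 49.7
```

Request:
move_arm([
  [[0,-0.02,0.1],0,26],
  [[0,0,0.4],0,26],
  [[0,0,0.6],0,26],
  [[0,0,0.6],0,26],
  [[0,0,0.6],0,26],
  [[0,0,0.4],0,26],
  [[0,0,0.2],0,26],
  [[0,0,0.08],0,26],
  [[0,0,0.03],0,26],
  [[0,0,0.03],0,26],
  [[0,0,0.02],0,26],
  [[0,0,0],0,26],
])

```text
clock: 17.65
tcp_pos: [0.5911, 0.2734, 0.1059]
tool_rot: [0.0, 1.0, -0.0, 0.0]
ft_force: [-0.1, -0.1, -1.4]
opening: 0.0308
finger_force: 49.7
```

Request:
move_arm([
  [[0,0,0.02],0,26],
  [[0,0,0.02],0,26],
  [[0,0,0.01],0,26],
  [[0,0,0],0,26],
])

```text
clock: 18.15
tcp_pos: [0.5914, 0.2734, 0.104]
tool_rot: [-0.0, 1.0, -0.0, 0.001]
ft_force: [-0.2, -1.3, 5.1]
opening: 0.0305
finger_force: 50.4
```

Request:
move_arm([
  [[0,0,0],0,34],
  [[0,0,0],0,42],
  [[0,0,0],0,50],
  [[0,0,0],0,50],
  [[0,0,-0.2],0,50],
  [[0,0,-0.5],0,50],
  [[0,0,-0.7],0,50],
  [[0,0,-0.6],0,50],
  [[0,0,-0.4],0,50],
  [[0,0,-0.1],0,50],
])

```text
clock: 19.4
tcp_pos: [0.5914, 0.2735, 0.2302]
tool_rot: [-0.0, 1.0, -0.0, 0.001]
ft_force: [-0.6, 0.2, 0.9]
opening: 0.05
finger_force: 0.0
```

Request:
move_arm([
  [[0,0.4,0],0,50],
  [[0.06,0.8,0],0,50],
  [[0.06,0.9,0],0,50],
  [[0.06,0.9,0],0,50],
  [[0.06,0.9,0],0,50],
  [[0.06,0.9,0],0,50],
  [[0.06,0.9,0],0,50],
  [[0.06,0.9,0],0,50],
  [[0.06,0.9,0],0,50],
  [[0.06,0.8,0],0,50],
  [[0,0.5,0],0,50],
  [[0,0.24,0],0,50],
])

```text
clock: 20.9
tcp_pos: [0.6172, -0.1799, 0.2277]
tool_rot: [-0.0, 1.0, -0.001, -0.001]
ft_force: [-0.3, 0.1, -0.5]
opening: 0.05
finger_force: 0.0
```

Request:
move_arm([
  [[0,0,0.2],0,50],
  [[0,0,0.6],0,50],
  [[0,0,0.6],0,50],
  [[0,0,0.6],0,50],
  [[0,0,0.4],0,50],
  [[0,0,0.15],0,50],
  [[0,0,0],0,50],
])

```text
clock: 21.78
tcp_pos: [0.6178, -0.1778, 0.1006]
tool_rot: [-0.0, 1.0, 0.0, -0.0]
ft_force: [0.1, 0.3, 0.4]
opening: 0.0499
finger_force: 0.0
```

Request:
move_arm([
  [[0,0,0.04],0,38],
  [[0,0,0],0,32],
  [[0,0,0],0,26],
  [[0,0,0],0,26],
  [[0,0,0],0,26],
])

```text
clock: 22.4
tcp_pos: [0.618, -0.1787, 0.0996]
tool_rot: [0.0, 1.0, -0.0, 0.001]
ft_force: [-0.4, 1.1, 5.7]
opening: 0.0307
finger_force: 49.5
```

Request:
move_arm([
  [[0,0,-0.1],0,26],
  [[0,0,-0.3],0,26],
  [[0,0,-0.5],0,26],
  [[0,0,-0.6],0,26],
  [[0,0,-0.6],0,26],
  [[0,0,-0.6],0,26],
  [[0,0,-0.4],0,26],
  [[0,0,-0.1],0,26],
])

```text
clock: 23.4
tcp_pos: [0.6179, -0.1787, 0.2608]
tool_rot: [0.001, 1.0, -0.0, 0.001]
ft_force: [1.0, -0.6, -3.2]
opening: 0.0305
finger_force: 49.6
```

Request:
move_arm([
  [[-0.1,-0.3,0],0,26],
  [[-0.2,-0.6,0],0,26],
  [[-0.2,-0.8,0],0,26],
  [[-0.2,-0.8,0],0,26],
  [[-0.2,-0.8,0],0,26],
  [[-0.2,-0.8,0],0,26],
  [[-0.2,-0.8,0],0,26],
  [[-0.2,-0.8,0],0,26],
  [[-0.2,-0.8,0],0,26],
  [[-0.2,-0.8,0],0,26],
  [[-0.2,-0.8,0],0,26],
  [[-0.1,-0.6,0],0,26],
])

```text
clock: 24.9
tcp_pos: [0.5062, 0.2583, 0.2578]
tool_rot: [0.0, 1.0, 0.0, -0.001]
ft_force: [0.4, 0.4, -2.5]
opening: 0.0307
finger_force: 49.7
```

Request:
move_arm([
  [[0,-0.3,0],0,26],
  [[0,0,0],0,26],
  [[0,0,0],0,26],
])

```text
clock: 25.28
tcp_pos: [0.5081, 0.2706, 0.2585]
tool_rot: [0.0, 1.0, -0.001, -0.0]
ft_force: [-0.1, -0.7, -2.4]
opening: 0.0305
finger_force: 49.8
```

Contact is expected near TCP z 0.1035.

Request:
move_arm([
  [[-0.02,-0.02,0.1],0,26],
  [[0,0,0.4],0,26],
  [[0,0,0.6],0,26],
  [[0,0,0.6],0,26],
  [[0,0,0.6],0,26],
  [[0,0,0.4],0,26],
  [[0,0,0.2],0,26],
  [[0,0,0.08],0,26],
  [[0,0,0.04],0,26],
  [[0,0,0.03],0,26],
  [[0,0,0.03],0,26],
  [[0,0,0],0,26],
])

```text
clock: 26.78
tcp_pos: [0.5071, 0.2725, 0.1049]
tool_rot: [0.0, 1.0, -0.0, 0.0]
ft_force: [0.1, -0.7, -1.4]
opening: 0.0307
finger_force: 49.8
```

Request:
move_arm([
  [[0,0,0.02],0,26],
  [[0,0,0.01],0,26],
  [[0,0,0],0,26],
])

```text
clock: 27.15
tcp_pos: [0.5072, 0.2725, 0.1036]
tool_rot: [-0.0, 1.0, -0.0, 0.0]
ft_force: [-0.5, -0.1, 4.4]
opening: 0.0309
finger_force: 50.4
```

Request:
move_arm([
  [[0,0,0],0,34],
  [[0,0,0],0,42],
  [[0,0,0],0,50],
  [[0,0,0],0,50],
  [[0,0,-0.2],0,50],
  [[0,0,-0.5],0,50],
  [[0,0,-0.7],0,50],
  [[0,0,-0.6],0,50],
  [[0,0,-0.4],0,50],
  [[0,0,-0.1],0,50],
])

```text
clock: 28.4
tcp_pos: [0.5073, 0.2726, 0.23]
tool_rot: [-0.0, 1.0, -0.0, 0.001]
ft_force: [-0.3, 0.8, 0.1]
opening: 0.05
finger_force: 0.0
```

Request:
move_arm([
  [[0,0.4,0],0,50],
  [[-0.1,0.7,0],0,50],
  [[-0.1,0.8,0],0,50],
  [[-0.1,0.8,0],0,50],
  [[-0.1,0.8,0],0,50],
  [[-0.2,0.8,0],0,50],
  [[-0.2,0.8,0],0,50],
  [[-0.2,0.8,0],0,50],
  [[-0.2,0.8,0],0,50],
  [[-0.2,0.7,0],0,50],
  [[0,0.3,0],0,50],
  [[0,0,0],0,50],
])

```text
clock: 29.9
tcp_pos: [0.4366, -0.1132, 0.2279]
tool_rot: [-0.0, 1.0, -0.001, -0.0]
ft_force: [0.9, -0.1, 0.5]
opening: 0.0494
finger_force: 0.0
```

Request:
move_arm([
  [[0,0,0.2],0,50],
  [[0,0,0.6],0,50],
  [[0,0,0.6],0,50],
  [[0,0,0.6],0,50],
  [[0,0,0.4],0,50],
  [[0,0,0.2],0,50],
  [[0,0,0],0,50],
])

```text
clock: 30.78
tcp_pos: [0.4367, -0.1119, 0.0978]
tool_rot: [-0.0, 1.0, 0.0, -0.001]
ft_force: [-0.6, 0.3, -0.2]
opening: 0.0499
finger_force: 0.0
```

Request:
move_arm([
  [[0,0,0],0,38],
  [[0,0,0],0,32],
  [[0,0,0],0,26],
  [[0,0,0],0,26],
  [[0,0,0],0,26],
])

```text
clock: 31.4
tcp_pos: [0.4372, -0.1128, 0.0991]
tool_rot: [0.0, 1.0, -0.0, 0.001]
ft_force: [-0.4, -0.8, 5.8]
opening: 0.0308
finger_force: 49.0
```

Request:
move_arm([
  [[0,0,-0.1],0,26],
  [[0,0,-0.3],0,26],
  [[0,0,-0.5],0,26],
  [[0,0,-0.6],0,26],
  [[0,0,-0.6],0,26],
  [[0,0,-0.6],0,26],
  [[0,0,-0.4],0,26],
  [[0,0,-0.1],0,26],
])

```text
clock: 32.4
tcp_pos: [0.4368, -0.1125, 0.2595]
tool_rot: [0.0, 1.0, -0.0, 0.001]
ft_force: [0.1, 0.8, -1.8]
opening: 0.0302
finger_force: 49.6
```

Request:
move_arm([
  [[0.1,-0.3,0],0,26],
  [[0.2,-0.6,0],0,26],
  [[0.2,-0.7,0],0,26],
  [[0.2,-0.7,0],0,26],
  [[0.2,-0.8,0],0,26],
  [[0.2,-0.8,0],0,26],
  [[0.1,-0.7,0],0,26],
  [[0.1,-0.7,0],0,26],
  [[0.1,-0.5,0],0,26],
  [[0,-0.22,0],0,26],
  [[0,0,0],0,26],
  [[0,0,0],0,26],
])

```text
clock: 33.9
tcp_pos: [0.5068, 0.1879, 0.2581]
tool_rot: [0.0, 1.0, -0.001, -0.0]
ft_force: [0.4, -0.8, -1.9]
opening: 0.0305
finger_force: 49.8
```

Request:
move_arm([
  [[0,0,0.1],0,26],
  [[0,0,0.4],0,26],
  [[0,0,0.6],0,26],
  [[0,0,0.6],0,26],
  [[0,0,0.6],0,26],
  [[0,0,0.4],0,26],
  [[0,0,0.2],0,26],
  [[0,0,0.08],0,26],
  [[0,0,0.04],0,26],
  [[0,0,0.03],0,26],
  [[0,0,0.03],0,26],
  [[0,0,0],0,26],
])

```text
clock: 35.4
tcp_pos: [0.507, 0.1885, 0.1044]
tool_rot: [0.0, 1.0, -0.0, 0.0]
ft_force: [-0.4, 0.4, -2.1]
opening: 0.0309
finger_force: 49.8
```

Request:
move_arm([
  [[0,0,0.01],0,26],
  [[0,0,0.01],0,26],
  [[0,0,0],0,26],
])

```text
clock: 35.78
tcp_pos: [0.507, 0.1884, 0.1033]
tool_rot: [0.0, 1.0, -0.0, 0.0]
ft_force: [0.1, -0.3, -1.9]
opening: 0.0305
finger_force: 49.8
```

No contact yet, so I'll go a little lower.

Request:
move_arm([
  [[0,0,0.01],0,26],
  [[0,0,0.01],0,26],
  [[0,0,0],0,26],
])

```text
clock: 36.15
tcp_pos: [0.5073, 0.1884, 0.1031]
tool_rot: [-0.0, 1.0, -0.0, 0.001]
ft_force: [-1.8, -1.4, 9.5]
opening: 0.0306
finger_force: 51.0
```

Contact. I'll release, raise and back away toward −y so the view is clear.

Request:
move_arm([
  [[0,0,0],0,34],
  [[0,0,0],0,42],
  [[0,0,0],0,50],
  [[0,0,0],0,50],
  [[0,0,-0.2],0,50],
  [[0,0,-0.5],0,50],
  [[0,0,-0.7],0,50],
  [[0,0,-0.6],0,50],
  [[0,0,-0.4],0,50],
  [[0,0,-0.1],0,50],
])

```text
clock: 37.4
tcp_pos: [0.5072, 0.1885, 0.2289]
tool_rot: [-0.0, 1.0, -0.0, 0.001]
ft_force: [0.7, -0.3, -0.2]
opening: 0.0498
finger_force: 0.0
```

Request:
move_arm([
  [[0,0.4,0],0,50],
  [[0,0.7,0],0,50],
  [[0,0.7,0],0,50],
  [[0,0.7,0],0,50],
  [[0,0.5,0],0,50],
  [[0,0.2,0],0,50],
  [[0,0,0],0,50],
  [[0,0,0],0,50],
])

```text
clock: 38.4
tcp_pos: [0.5068, 0.0289, 0.2271]
tool_rot: [-0.0, 1.0, -0.0, -0.0]
ft_force: [1.7, -0.4, -0.5]
opening: 0.0501
finger_force: 0.0
```

Run:
```python
from m import *
t,s=robot.snapshot("top"),robot.snapshot("scene")
z=lambda a,f:cv2.resize(a[:,:,::-1],None,fx=f,fy=f,interpolation=cv2.INTER_CUBIC)
cv2.imwrite("pics/e.png",np.hstack([z(t[150:250,120:250],3),z(s[200:340,230:380],2.143)[:300]]))
cv2.imwrite("pics/e2.png",z(s[40:340,130:400],2))
```

```text
(no output)
```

View pics/e.png

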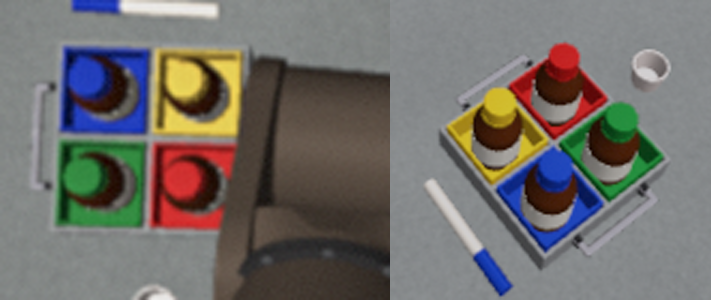

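View pics/e2.png

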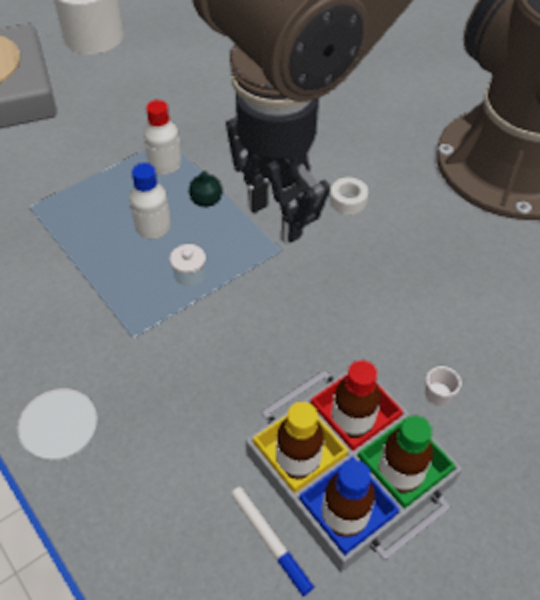

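All four samples stand upright and centred in their matching cells, for example the blue base at (108,95) in a cell centred near (105,92). Both white solvents are still on the mat, and the gripper is clear.

```bash
python3 -c "
from rig import robot
print(robot.sign_off())"
```

```text
the job is handed in; nothing more can be done
None
```

The job is handed in: all four amber samples stand upright in the compartments matching their caps, both white solvents were left untouched on the mat, and it took about 38 s; sign-off returned no verdict.

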